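# Snap the paint box lid shut

### The arm

A 6-joint arm with a two-finger parallel gripper is mounted at the origin on the work surface. World frame = base frame: x ahead of the robot, y to its left, z up, the work surface at z = 0. Lengths are in mm, angles in rad, forces in N, time in s.
With the tool pointing down it reaches from about 350 to 975 mm from the base axis. Payload 7.1 kg.
Tool frame: the origin (TCP) lies on the front face of the gripper's body, between the roots of the fingers; the fingertips stand 80 mm ahead of it and the grasp point (between the pads) lies 61 mm ahead of it (env.tips_ahead is the distance from the TCP to the fingertips, in mm); z points along the fingers, y is the direction in which the jaws open and shut (so a half turn about z gives the same grasp; the last joint's range is limited). The gripper opens to 88 mm and grips with 3 to 60 N. Pads are 20 mm wide; open, the fingers measure 115 mm over their backs; the gripper's body (75 mm by 178 mm) begins 61 mm behind the grasp point.
Start: joints at [-1.25, 0.423, 1.63, -0, 1.089, -0.019], TCP at [208.329, -589.241, 302.675] pointing down, gripper open.
Joint ranges: [-3, 3], [-0.9, 2.11], [0.09, 2.58], [-1.31, 4.45], [0.11, 2.69], [-2.54, 2.54]. Speed limits (rad/s): [2.39, 2.39, 3.01, 3.14, 3.14, 3.14].

### API

Orientations are given as a unit quaternion [x, y, z, w].
In Python, from station import env, set_gripper, viewer, workorder gives the robot as it stands. Calls block until the motion is done:
- env.reach(position, orientation): joint-space move of the TCP to a pose.
- env.move_l(position, rot=None, rate=150, f_stop=None): straight line of the TCP; rot=None keeps the orientation; rate is the mean speed in mm/s. With f_stop (N) it stops when the force on the tool has changed by that much, and returns True; else False.
- env.move_joints(angles): joint-space move.
- set_gripper(opening): finger opening in mm; the grip force is fixed at half the most; returns when the fingers have stopped.
- env.hold(seconds).
- env.ik(position, orientation): joint angles nearest the present ones, or None.
- env.read_state(): the state.
- viewer.camera(name): name is "scene" or "top"; returns the picture (400x640x3 uint8, blue, green, red); there is no depth.
- viewer.camera_params(name): a dict with "fx", "fy", "cx", "cy" (pixels), "dist" ([k1, k2, p1, p2, k3] as OpenCV has them; the pictures are not rectified), "pose" (4x4, takes a point from camera to world coordinates). Camera axes: x right, y up, looking along -z (the intrinsics and any distortion apply to the point x, -y, -z); pixel columns grow to the right and rows downward; lengths in mm; the calibration is good to about 2 mm. A picture is of the moment at which its call begins. camera_params takes no time and is no camera call.
A pose or a line that the arm cannot do raises env.IKError and nothing moves.
- workorder.sign_off(): hands the job in, once; it reports no verdict.
The state is a dict: "time_s": time; "qpos": joint angles; "dq": joint speeds; "tau": joint torques, N m; "tool_pos": TCP position; "orientation": TCP orientation; "force": force on the tool from outside, world axes, zero at the start; "wrist_torque": the same for the moment, N m; "width": finger opening in mm.
Only numpy, scipy, OpenCV 4.12 (cv2) and the standard library are available. Lean on these libraries where they do the work, as an engineer would, in place of code of your own. Each camera call takes 0.05 s, during which the arm holds its last target.

### The job

The lid is on the watercolour box, but sections of its blue rim still stand up. Press down around the rim with the fingertips, section by section, until all six sections have clicked shut and stay flush, then draw back. Only press: do not lift, tip or shove the box out of its place, and leave the cup, the jar and the bell where they stand.

Things in the scene. Friction and masses are not known exactly. Their poses are not given: they have to be found in the camera images.
- paintbox: Loose watercolour box, about 1.5 kg: white tub 146 (x) x 220 (y) x 46 mm, clear fixed lid panel (top at 50 mm), around it a blue snap rim, outer size 160 x 234 mm, in six sections 30 mm wide: two of 115 mm along each long side, one of 96 mm at each short end. Rim top at 53 mm when shut; a raised section's outer edge is 8 mm higher. Origin: centre of the underside, z up, y along the long side.
- press_near_left (a point): Place to press on the blue rim section of the long side that faces the robot at yaw 0 (-x of the box), half towards +y: on its top, mid-length, 22 mm out from its hinge line, 9 mm in from its outer edge. In the box frame at (-71, 58.5, 53) mm when shut, about 6 mm higher when raised.
- snap_near_left (a joint): Hinge angle of the rim section of the same name (rad): 0 = clicked shut and flush, 0.28 = fully raised. Over-centre snap: at the press point it starts to yield at about 6 N, then ever more easily; past halfway (0.14) it snaps shut and stays, let go before that it springs back up. Raised at the start.
- press_near_right (a point): Place to press on the blue rim section of the long side at -x of the box, half towards -y: on its top, mid-length, 22 mm out from its hinge line, 9 mm in from its outer edge. In the box frame at (-71, -58.5, 53) mm when shut, about 6 mm higher when raised.
- snap_near_right (a joint): Hinge angle of the rim section of the same name (rad): 0 = clicked shut and flush, 0.28 = fully raised. Over-centre snap: at the press point it starts to yield at about 6 N, then ever more easily; past halfway (0.14) it snaps shut and stays, let go before that it springs back up. May be already shut at the start.
- press_far_left (a point): Place to press on the blue rim section of the long side at +x of the box, half towards +y: on its top, mid-length, 22 mm out from its hinge line, 9 mm in from its outer edge. In the box frame at (71, 58.5, 53) mm when shut, about 6 mm higher when raised.
- snap_far_left (a joint): Hinge angle of the rim section of the same name (rad): 0 = clicked shut and flush, 0.28 = fully raised. Over-centre snap: at the press point it starts to yield at about 6 N, then ever more easily; past halfway (0.14) it snaps shut and stays, let go before that it springs back up. Raised at the start.
- press_far_right (a point): Place to press on the blue rim section of the long side at +x of the box, half towards -y: on its top, mid-length, 22 mm out from its hinge line, 9 mm in from its outer edge. In the box frame at (71, -58.5, 53) mm when shut, about 6 mm higher when raised.
- snap_far_right (a joint): Hinge angle of the rim section of the same name (rad): 0 = clicked shut and flush, 0.28 = fully raised. Over-centre snap: at the press point it starts to yield at about 6 N, then ever more easily; past halfway (0.14) it snaps shut and stays, let go before that it springs back up. Raised at the start.
- press_left_end (a point): Place to press on the blue rim section of the short end at +y of the box: on its top, mid-length, 22 mm out from its hinge line, 9 mm in from its outer edge. In the box frame at (0, 108, 53) mm when shut, about 6 mm higher when raised.
- snap_left_end (a joint): Hinge angle of the rim section of the same name (rad): 0 = clicked shut and flush, 0.28 = fully raised. Over-centre snap: at the press point it starts to yield at about 6 N, then ever more easily; past halfway (0.14) it snaps shut and stays, let go before that it springs back up. May be already shut at the start.
- press_right_end (a point): Place to press on the blue rim section of the short end at -y of the box: on its top, mid-length, 22 mm out from its hinge line, 9 mm in from its outer edge. In the box frame at (0, -108, 53) mm when shut, about 6 mm higher when raised.
- snap_right_end (a joint): Hinge angle of the rim section of the same name (rad): 0 = clicked shut and flush, 0.28 = fully raised. Over-centre snap: at the press point it starts to yield at about 6 N, then ever more easily; past halfway (0.14) it snaps shut and stays, let go before that it springs back up. Raised at the start.
- cup: Bystander: loose pale open plastic cup, 72 mm across the rim, 85 mm high; origin at the centre of its underside.
- jar: Bystander: loose white jar with a yellow cap, 56 mm across, 55 mm high; origin at the centre of its underside.
- bell: Bystander: loose plain white ceramic bell waiting to be painted, 60 mm across, 64 mm high; origin at the centre of its underside.

How it is judged (in metres and radians):
At the end, for the whole second after the job is handed in: All six rim sections are shut (each hinge under 0.04 rad), the box is at rest, level (within 0.05 rad) and within 40 mm of where it stood, and the cup, the jar and the bell stand upright within 30 mm of their places (value of joint each of snap_near_left, snap_near_right, snap_far_left, snap_far_right, snap_left_end, snap_right_end below 0.04 rad and distance of paintbox from where it was at the start of the episode below 0.04 m and angle between paintbox's own z axis and vertical below 0.05 rad and linear speed of paintbox below 0.02 m/s and distance of each of cup, jar, bell from where it was at the start of the episode below 0.03 m and angle between each of cup, jar, bell's own z axis and vertical below 0.15 rad); the robot touches nothing.
It fails at once if the box is lifted or tipped (origin over 15 mm up or tilted over 0.2 rad) (height (world z) of paintbox above 0.015 m or angle between paintbox's own z axis and vertical above 0.2 rad).
It fails at once if the box is shoved more than 40 mm from its place (distance of paintbox from where it was at the start of the episode above 0.04 m).
It fails at once if the cup, the jar or the bell is moved more than 30 mm, lifted or knocked over (distance of any of cup, jar, bell from where it was at the start of the episode above 0.03 m or height (world z) of any of cup, jar, bell above 0.02 m or angle between any of cup, jar, bell's own z axis and vertical above 0.5 rad).
It also fails if it takes over 54 s, if anything falls off the work surface, if the arm or the gripper's body presses on something with over 40 N, if the wrist force passes 120 N, or if a joint passes its speed limit or range.

## Working session

There is one attempt and no reset: what is moved stays moved. The work goes in short steps, each a Python script; the robot and the scene stay as the last script left them, time stands still between calls to the robot, and variables do not carry over. Pictures are saved under pics/ and viewed, and the job is handed in when it is done.

```bash
mkdir -p pics; ls; python3 - <<'E'
from station import env,viewer
import cv2,numpy as np
for n in("scene","top"):
    cv2.imwrite(f"pics/{n}0.png",viewer.camera(n)); p=viewer.camera_params(n); print(n,{k:np.round(v,3).tolist() for k,v in p.items()})
s=env.read_state();print(s)
E
```

```text
pics
scene {'fx': 496.284, 'fy': 496.284, 'cx': 317.286, 'cy': 194.403, 'dist': [-0.015, 0.0, 0.0, 0.0, 0.0], 'pose': [[0.21, -0.566, 0.797, 1502.192], [0.978, 0.109, -0.18, -156.525], [0.015, 0.817, 0.576, 737.865], [0.0, 0.0, 0.0, 1.0]]}
top {'fx': 372.324, 'fy': 372.324, 'cx': 316.699, 'cy': 198.582, 'dist': [-0.006, 0.0, 0.0, 0.0, 0.0], 'pose': [[0.025, 0.998, -0.05, 529.287], [-0.999, 0.026, 0.019, 68.469], [0.02, 0.049, 0.999, 991.894], [0.0, 0.0, 0.0, 1.0]]}
{'time_s': 0.1, 'qpos': array([-1.24998169e+00,  4.23786375e-01,  1.63057640e+00,  1.38036962e-05,
        1.08858531e+00, -1.89772647e-02]), 'dq': array([ 0.000399  , -0.00062497, -0.00258721, -0.00086853, -0.00069721,
       -0.00260541]), 'tau': array([ 1.10083060e-03, -5.45608985e+01, -2.74325734e+01,  6.45272154e-02,
        1.87844055e-02, -3.03282638e-05]), 'tool_pos': array([ 208.22943694, -588.89666203,  301.98024772]), 'orientation': array([ 9.85602680e-01,  1.69076604e-01, -9.58490009e-05, -6.70931695e-04]), 'force': array([-0.3441477 ,  0.42567463, -0.66317484]), 'wrist_torque': array([-0.02029386,  0.01692584,  0.04801368]), 'width': 87.84038102853143}
```

View pics/scene0.png

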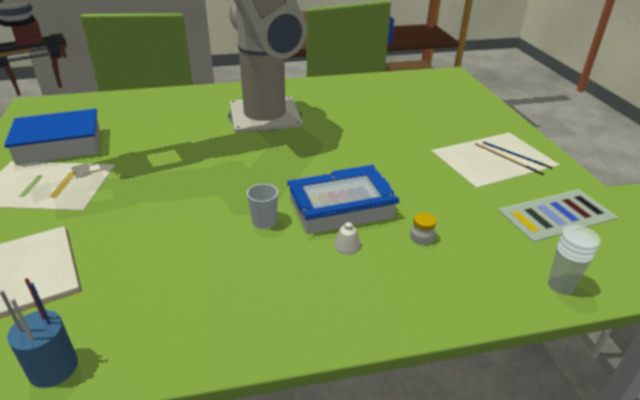

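View pics/top0.png

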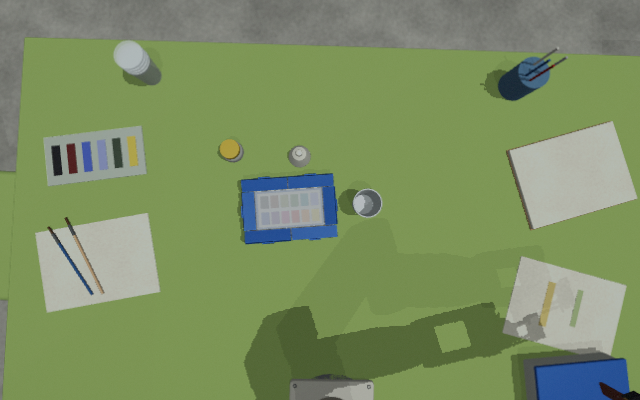

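The top view shows the box around (290,208), the jar at (231,150), the bell at (299,156) and the cup at (367,203). I'll enlarge it.

```bash
python3 - <<'E'
import cv2
a=cv2.imread("pics/top0.png")[130:255,215:395]; cv2.imwrite("pics/topc.png",cv2.resize(a,None,fx=4.4,fy=4.4,interpolation=cv2.INTER_CUBIC))
a=cv2.imread("pics/scene0.png")[155:260,235:445]; cv2.imwrite("pics/scenec.png",cv2.resize(a,None,fx=3.8,fy=3.8,interpolation=cv2.INTER_CUBIC))
E
```

```text
(no output)
```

View pics/topc.png

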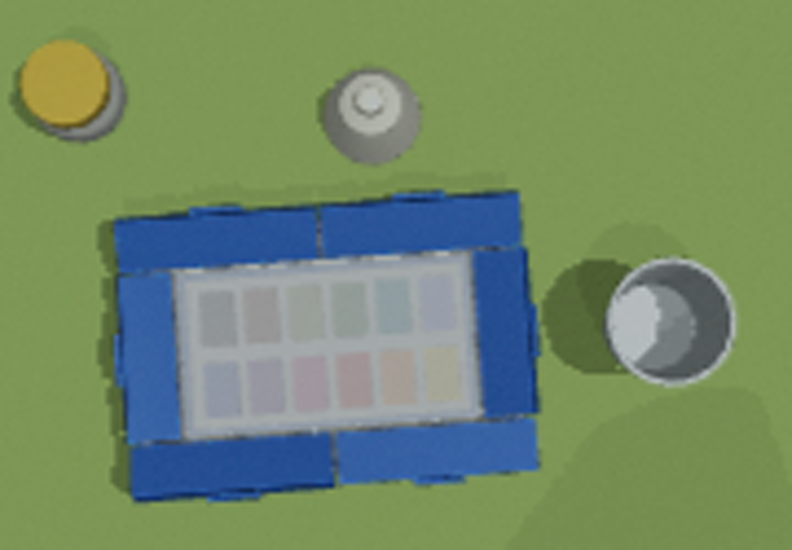

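View pics/scenec.png

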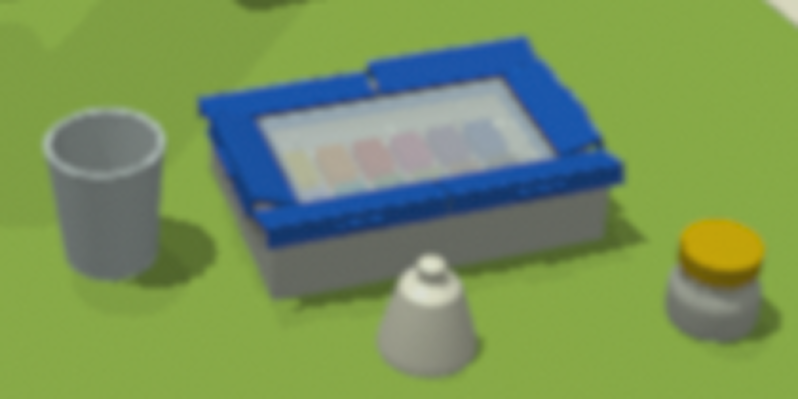

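```bash
cat >h.py <<'E'
import numpy as np,cv2
from station import env,viewer,set_gripper,workorder
def w(uv,z,cam="top"):
    p=viewer.camera_params(cam);K=np.array([[p["fx"],0,p["cx"]],[0,p["fy"],p["cy"]],[0,0,1]])
    n=cv2.undistortPoints(np.array(uv,float).reshape(-1,1,2),K,np.array(p["dist"])).reshape(-1,2)
    d=np.c_[n[:,0],-n[:,1],-np.ones(len(n))]@p["pose"][:3,:3].T;o=p["pose"][:3,3]
    return o+d*((z-o[2])/d[:,2])[:,None]
E
python3 - <<'E'
from h import *
c=lambda l:np.array(l,float)/4.4+[215,130]-.4
P=w(c([(175,270),(470,250),(482,415),(185,440)]),52);print(P.round(1));print("ctr",P.mean(0),"sides",[np.linalg.norm(P[i]-P[(i+1)%4]).round(1) for i in range(4)])
Q=w(c([(340,485),(540,468),(130,440),(120,278)]),53);print("shut outer edges",Q.round(1))
v=Q[2:]-0
for a,b in((P[0],P[1]),(P[3],P[2]),(Q[0],Q[1]),):
    print("yaw",np.arctan2(*( (a-b)[[1,0]]))-np.pi/2)
for a,b in((P[0],P[3]),(P[1],P[2]),(Q[3],Q[2])):print("yaw",np.arctan2(*((a-b)[[1,0]])))
R=w(c([(116,218),(519,193),(539,485-17),(134,500)]),57);print("outer",R.round(1),R.mean(0))
print("cup rim",w(c([(671,322)]),85),"bell",w(c([(370,98)]),62),"jar",w(c([(64,82)]),55))
E
```

```text
[[591.5 208.1  52. ]
 [607.4  39.2  52. ]
 [512.8  30.1  52. ]
 [494.5 199.2  52. ]]
ctr [551.54003764 119.13977938  52.        ] sides [np.float64(169.6), np.float64(95.0), np.float64(170.1), np.float64(97.4)]
shut outer edges [[471.1 110.1  53. ]
 [483.4  -3.8  53. ]
 [493.7 230.3  53. ]
 [586.  239.1  53. ]]
yaw 0.09418480878687574
yaw 0.10812558011498608
yaw 0.1080330139251493
yaw 0.09130450681707822
yaw 0.09650872000631196
yaw 0.09578445228953975
outer [[620.  241.9  57. ]
 [640.5  12.   57. ]
 [483.6  -2.9  57. ]
 [460.1 226.2  57. ]] [551.05367427 119.30061011  57.        ]
cup rim [[567.50586986 -72.4230342   85.        ]] bell [[692.16154037  98.78214772  62.        ]] jar [[697.71543809 274.7360388   55.        ]]
```

Centre is about (551, 119) mm with yaw about 0.099. Near_right and left_end look shut already, but I'll press all six anyway. First press next.

```bash
cat >>h.py <<'E'
C=np.array([551.2,119.2]);A=0.099
q=[np.cos(A/2),np.sin(A/2),0,0]
Rz=np.array([[np.cos(A),-np.sin(A)],[np.sin(A),np.cos(A)]])
PT=dict(nl=(-71,58.5),nr=(-71,-58.5),fl=(71,58.5),fr=(71,-58.5),le=(0,108),re=(0,-108))
def press(n,up=90,rate=25):
    T=float(env.tips_ahead); x,y=C+Rz@PT[n]
    env.move_l([x,y,up+T],q); env.move_l([x,y,68+T],rate=80)
    r=env.move_l([x,y,50.5+T],rate=rate,f_stop=22);s=env.read_state()
    print(n,r,"tip z",round(s["tool_pos"][2]-T,1),"F",s["force"].round(1),"xyerr",(s["tool_pos"][:2]-[x,y]).round(1))
    env.move_l([x,y,up+T],rate=120);s=env.read_state();print("  t",round(s["time_s"],2),s["force"].round(1))
E
python3 - <<'E'
from h import *
set_gripper(0);T=float(env.tips_ahead);print(T)
x,y=C+Rz@PT['nl'];env.reach([x,y,110+T],q);print(env.read_state()["qpos"].round(2),env.read_state()["time_s"])
press('nl')
cv2.imwrite("pics/s1.png",cv2.resize(viewer.camera("scene")[155:260,235:445],None,fx=3.8,fy=3.8,interpolation=cv2.INTER_CUBIC))
E
```

```text
80.0
[ 0.32  0.42  1.97 -0.    0.75  1.79] 4.3
nl True tip z 53.2 F [-2.1 -1.  11.6] xyerr [-0.2 -0. ]
  t 6.09 [ 0.2 -0.1  0.7]
```

View pics/s1.png

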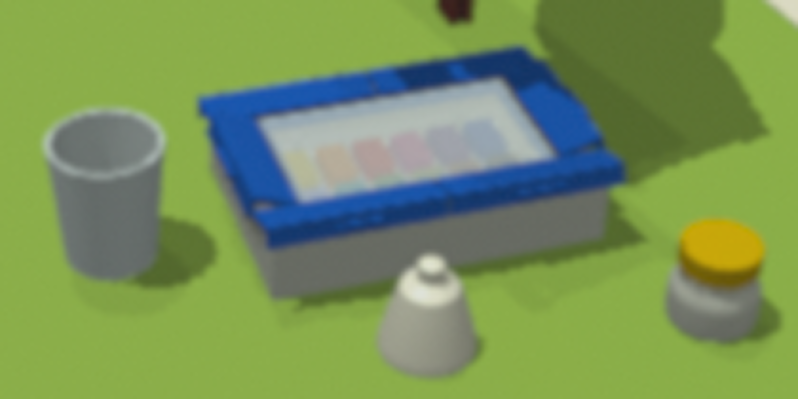

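The near_left section is now level with near_right: the step at crop (372,72) is gone, and the tip stopped at 53.2 mm. Next, the remaining sections.

```bash
python3 - <<'E'
from h import *
for n in('nr','re','fr','fl','le'): press(n,up=85)
x,y=C+Rz@np.array([0,108]);T=80
env.move_l([x,y,240],rate=200)
env.move_l([330,330,300],rate=250);print(env.read_state()["time_s"])
for c,(a,b,d,e),f in(("scene",(155,260,235,445),3.8),("top",(130,255,215,395),4.4)):
    cv2.imwrite(f"pics/{c}2.png",cv2.resize(viewer.camera(c)[a:b,d:e],None,fx=f,fy=f,interpolation=cv2.INTER_CUBIC))
E
```

```text
nr True tip z 53.2 F [-2.6 -0.5 11.6] xyerr [ 0. -0.]
  t 8.46 [ 0.2 -0.4  0.5]
re True tip z 53.2 F [-2.8  0.3 10.5] xyerr [ 0.4 -0.2]
  t 10.6 [-0.3 -0.3 -0.7]
fr True tip z 53.3 F [-2.   0.3  7.7] xyerr [0.9 0.1]
  t 12.74 [ 0.1 -0.2  0.1]
fl True tip z 53.3 F [-1.3 -0.5  7.1] xyerr [0.8 0.2]
  t 15.09 [-0.2 -0.   0.1]
le True tip z 53.2 F [-2.6 -1.4  8.8] xyerr [0.4 0.3]
  t 17.23 [-0.4 -0.6  0.2]
18.875
```

```bash
ls pics
```

```text
s1.png
scene0.png
scene2.png
scenec.png
top0.png
top2.png
topc.png
```

View pics/scene2.png

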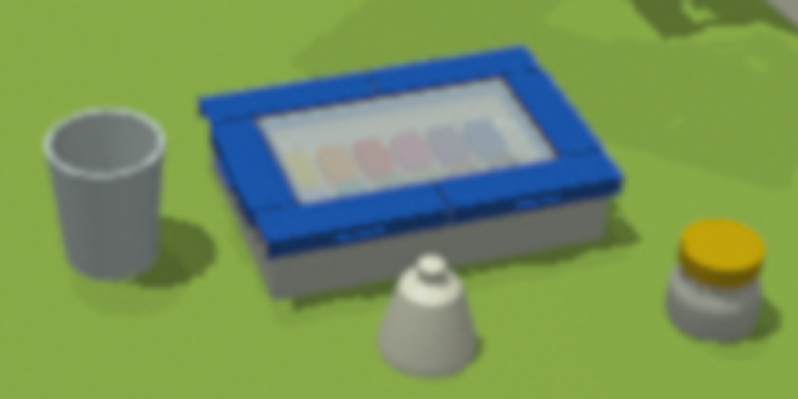

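View pics/top2.png

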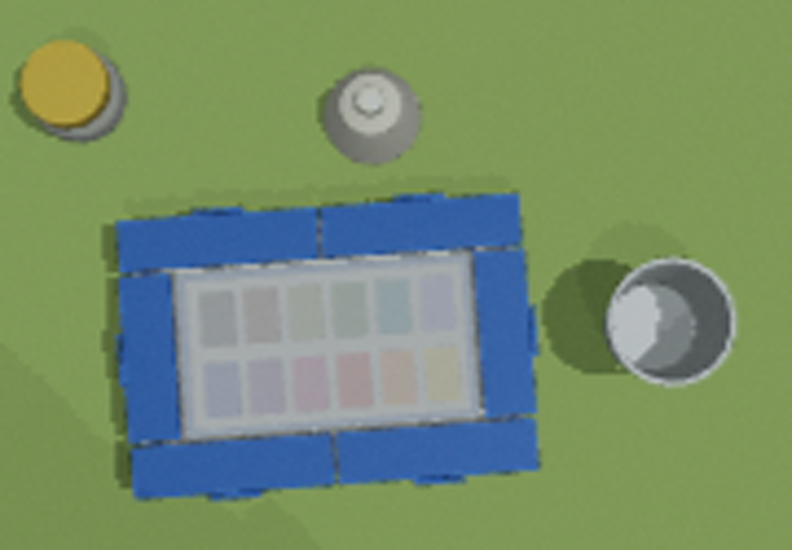

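All six sections now have the same light blue and lie flush in both views. The inner panel corners (175,270) and (482,415), the cup, the bell and the jar are at the same pixels as before.

```bash
python3 -c "
from h import *
print(env.read_state()['force']);workorder.sign_off()"
```

```text
[-0.86775657  0.34531047  0.81556586]
the job is handed in; nothing more can be done
```

All six sections of the blue rim look shut and flush, and I handed the job in at about 19 s of the 54 s allowed. Hand-in gives no verdict, so this rests on my own checks.

- **Pressing:** I located the box in the top picture at about (551, 119) mm, turned 0.099 rad. I then pressed every section with closed fingertips, including the two that already looked shut (near_right and left_end). Every press stopped at a tip height of 53.2–53.3 mm, which matches the 53 mm shut height.
- **Last pictures:** Both views show all six sections flush after release. The box, cup, bell and jar are at the same pixels as at the start.
- **Robot:** The arm was drawn back, with only about 1 N of residual reading on the tool.

No check failed or disagreed.

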